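Hold a sign clip open over a display card

ROBOT

A 7-joint arm with a two-finger parallel gripper is mounted at the origin on the work surface. World frame = base frame: x ahead of the robot, y to its left, z up, the work surface at z = 0. Lengths are in m, angles in rad, forces in N, time in s.
With the tool pointing down it reaches from about 0.4 to 0.85 m from the base axis. Payload 10.4 kg.
Tool frame: the origin (TCP) lies midway between the tips of the shut fingers; the grasp point (between the pads) lies 19 mm behind it; z points along the fingers, x is the direction in which the jaws open and shut, and the axes are right-handed (so a half turn about z gives the same grasp; the last joint's range is limited). The gripper opens to 87 mm and grips with 3 to 60 N. Pads are 19 mm wide; open, the fingers measure 117 mm over their backs; the gripper's body (75 mm by 190 mm) begins 51 mm behind the grasp point.
Start: joints at [-1.278, 0.332, -0.065, 1.46, 0.022, 1.35, -0.088], TCP at [0.194, 0.594, 0.223] pointing down, gripper open.
Joint ranges: [-2.6, 2.6], [-0.5, 2.12], [-1.47, 1.34], [0.16, 2.42], [-1.27, 4.41], [0.06, 2.06], [-2.6, 2.6]. Speed limits (rad/s): [2.22, 2.22, 2.79, 2.79, 3.14, 3.14, 3.14].

INTERFACE

Orientations are given as a unit quaternion [x, y, z, w].
In Python, from bench import r gives the robot as it stands. The module is installed in compiled form; this text tells all that it offers.
- The arm moves only by the tool play_rows, never from a script. Its argument "commands" is a list of rows, each a list of 7 numbers: the shift along the world's x, y, z in cm, then the turn, a rotation vector about the world's x, y, z in rad, then the finger opening in cm, from 0 to 8.7. A call has 1 to 20 rows; each row shifts and turns the commanded pose from where the row before left it; what a row does not reach is not made up. A row lasts 1/8 s, in which the tool goes at most 62.5 mm and 10.7 degrees, less where a joint would pass 70% of its speed; a pose out of reach is approached as far as the arm can. A call is refused whole if a number of a shift passes 6.25 or a number of a turn 0.188, either way. A call with a gripper value outside its range is refused whole. The fingers move at their own pace and stop on an object; "grip_force" is the grip in N (left out, the last holds). Time passes only in rows, so rows that do not move let the fingers close. It gives the time, the measured TCP pose, the force and the opening at its end, in the units of the state.
- r.read_state(): the state, without advancing time (a new reading comes with each control period).
- r.camera(name): name is "scene" or "top"; returns a dict with "img" (480x640x3 uint8, red, green, blue), "K" (3x3 intrinsics, pixels), "k1" (the pictures are not rectified: a ray, as slopes to the right and down, at radius r is drawn at 1 + k1 r^2 times it, then the intrinsics apply), "camera_from_world" (4x4, takes a point from world to camera coordinates). Camera axes: x right, y down, z forward; pixel columns grow to the right and rows downward; lengths in m; the calibration is good to about 2 mm. A picture is of the moment at which its call begins. There is no depth.
- r.close_job(): hands the job in, once; it reports no verdict.
The state is a dict: "time": time; "joint_positions": joint angles; "joint_vel": joint speeds; "joint_torque": joint torques, N m; "ee_pos": TCP position; "eef_rot": TCP orientation; "ft_force": force on the tool from outside, world axes, zero at the start; "torque": the same for the moment, N m; "width": finger opening in m.
Only numpy, scipy, OpenCV 4.12 (cv2) and the standard library are available. Lean on these libraries where they do the work, as an engineer would, in place of code of your own. Each camera call takes 0.05 s, during which the arm holds its last target. There are 200 camera calls.

TASK

Squeeze the big spring clip open where it is parked on the rim of the ticket crate, lift it off, and bring it over the wide, low display card so that its open jaws straddle the middle of the card's top edge, square to the card, one jaw well down on each side and neither touching it. Finish while still holding the clip there, squeezed gaping wide, so that I can tuck a price ticket in beside the card before it is let go. Never let the clip bite the card, and do not push the card or anything else on the counter out of its place.

Things in the scene. Friction and masses are not known exactly. Their poses are not given: they have to be found in the camera images.
- clip: The only big spring clip: steel, A-shaped, 93 mm tall, 33 mm wide, 60 to 90 g, dark handles up, jaws down. Origin on the axis of its spring barrel (radius 6 mm); y along the barrel, z up to the handles, x the way the handles are squeezed (both move alike). Starts with the barrel resting on the rim of the crate's -x wall, biting the wall. Jaw tips 43 mm below the origin parked, 40 mm wide open; 26 mm wide (y).
- clip_grip (a point): Where to squeeze: midway between the clip's handles, 36 mm above the barrel's axis, axes as the clip. The handles reach from 20 to 50 mm above the barrel's axis, 27 mm wide (y). Parked, they splay in a V, 49 mm over their outsides at the top and 31 mm at the foot of the grips; fully squeezed they are parallel, about 17 mm over their outsides.
- clip_a (a joint): How far each lever of the clip is squeezed, rad: 0 = biting the 6 mm crate wall (jaw gap 6 mm), about 0.31 = against its stop, jaws 32 mm apart at the tips. The spring always shuts it: squeezing at the handles' tops takes about 4 N from each side at the start and 8 to 10 N fully open; it shuts at once when released.
- clip_jaw_a (a point): Tip of the clip's jaw on its +x side: inner lower edge of the rubber pad, middle of its width.
- clip_jaw_b (a point): The same point on the jaw on the clip's -x side.
- crate: Fixed open plywood ticket crate, 130 (x) by 180 (y) mm, 80 mm high, walls 6 mm thick, with stacks of blank tickets inside (up to 42 mm high). Origin at the centre of its underside. The clip sits on the rim of the -x wall, whose middle is 62 mm from the origin.
- wide_card: The wide, low display card: stiff 4 mm white board 170 mm wide (y), its top edge 120 mm above the counter, wedged upright in a slotted wooden foot 70 by 130 mm, 26 mm high; 0.4 kg, loose on the counter. Origin at the centre of the foot's underside; x is normal to the card's faces, z up.
- wide_card_edge (a point): Middle of the wide card's top edge (mid-thickness), axes as the card: x normal to the faces, y along the edge, z up.
- narrow_card: The other card, narrow and tall: 85 mm wide, top edge 165 mm above the counter, in a foot 70 by 75 mm. Not to be disturbed. Origin at the centre of its underside.
- mug: White painted mug, 76 mm across, 88 mm high, handle on its +y side, standing about 100 mm to the -x side of the wide card. Origin at the centre of its underside.
- vase: Blue vase, 72 mm across, 125 mm high, about 95 mm to the -x side of the narrow card. Origin at the centre of its underside.
- bowl: White bowl, painted on the outside, 124 mm across, 52 mm high, on the far side of the counter. Origin at the centre of its underside.
- mug2: A second painted mug like the first, on the far side. Origin at the centre of its underside.
- tape: Cardboard tape core lying flat, 90 mm across, 24 mm high, near the robot. Origin at the centre of its underside.
- tile: Ceramic tile lying flat, 100 by 100 by 8 mm, near the robot. Origin at the centre of its underside.
- jar: Small glass jar, 52 mm across, 75 mm high, on the far side. Origin at the centre of its underside.

How it is judged:
By the outcome, as a careful person would: the job done as asked, in the order asked, and still so for the second after the job is handed in, while the arm keeps its last pose, push and grip.
It also fails if it takes over 42 s, if anything falls off the work surface, if the arm or the gripper's body presses on something with over 40 N, if the wrist force passes 120 N, or if a joint passes its speed limit or range.

## Working session

There is one attempt and no reset: what is moved stays moved. The work goes in short steps, Python scripts to look and compute and a tool call to move; the robot and the scene stay as the last step left them, time stands still between calls to the robot, and variables do not carry over. Pictures are saved under pics/ and viewed, about 8 in all and at most 12, crops included, and the job is handed in when it is done.

Besides the shell and the picture viewer there is one more tool, called after "Request:" as name(argument=value, ...) on one line, values as JSON. play_rows: Moves the arm, as the interface text tells. Its arguments: {"type":"object","properties":{"commands":{"type":"array","items":{"type":"array","items":{"type":"number"}}},"grip_force":{"type":"number"}},"required":["commands"]}

```bash
mkdir -p pics; cat > h.py <<'E'
import numpy as np, cv2
from bench import r
def snap(n,f):
    c=r.camera(n); cv2.imwrite(f'pics/{f}.png',c['img'][:,:,::-1]); np.savez(f'pics/{f}.npz',**{k:np.array(c[k]) for k in c}); return c
def load(f): return dict(np.load(f'pics/{f}.npz'))
def ray(c,u,v):
    K=c['K']; d=np.array([(u-K[0,2])/K[0,0],(v-K[1,2])/K[1,1]]); k=float(c['k1']); s=d.copy()
    for _ in range(30): s=d/(1+k*(s@s))
    T=c['camera_from_world']; R=T[:3,:3]; return -R.T@T[:3,3], R.T@np.array([s[0],s[1],1])
def atz(c,u,v,z):
    o,d=ray(c,u,v); return o+d*(z-o[2])/d[2]
def proj(c,p):
    T=c['camera_from_world']; q=T[:3,:3]@np.array(p)+T[:3,3]; s=q[:2]/q[2]; s=s*(1+float(c['k1'])*(s@s)); K=c['K']
    return np.array([K[0,0]*s[0]+K[0,2],K[1,1]*s[1]+K[1,2]])
def tri(obs):
    A=np.zeros((3,3)); b=np.zeros(3); L=[]
    for c,u,v in obs:
        o,d=ray(c,u,v); d=d/np.linalg.norm(d); P=np.eye(3)-np.outer(d,d); A+=P; b+=P@o; L.append((o,P))
    x=np.linalg.solve(A,b); return x,[np.linalg.norm(P@(x-o)) for o,P in L]
def crop(f,g,u0,v0,u1,v1,s):
    im=cv2.imread(f'pics/{f}.png')[v0:v1,u0:u1]; cv2.imwrite(f'pics/{g}.png',cv2.resize(im,None,fx=s,fy=s,interpolation=cv2.INTER_CUBIC))
E
python3 - <<'E'
from h import *
for n in('scene','top'):
    c=snap(n,n+'0'); T=c['camera_from_world']; print(n,c['K'].tolist(),c['k1'],(-T[:3,:3].T@T[:3,3]).round(3),T[:3,:3].round(2).tolist())
print({k:np.round(v,3).tolist() for k,v in r.read_state().items()})
a=cv2.imread('pics/scene0.png');b=cv2.imread('pics/top0.png')
E
```

```text
scene [[513.6312028091284, 0.0, 322.62342022086585], [0.0, 513.6312028091284, 239.6036626841257], [0.0, 0.0, 1.0]] -0.013957940076291296 [1.049 0.219 0.969] [[-0.38, 0.93, 0.01], [0.78, 0.32, -0.54], [-0.51, -0.2, -0.84]]
top [[515.793573437795, 0.0, 319.22877150401155], [0.0, 515.793573437795, 244.59181450965804], [0.0, 0.0, 1.0]] -0.11925297971826918 [ 0.41  -0.     1.267] [[-0.01, -1.0, -0.01], [-1.0, 0.01, -0.09], [0.09, 0.01, -1.0]]
{'time': 0.1, 'joint_positions': [-1.278, 0.333, -0.065, 1.461, 0.022, 1.35, -0.089], 'joint_vel': [0.001, -0.004, 0.001, -0.002, 0.001, 0.0, -0.001], 'joint_torque': [0.001, -62.454, 0.024, -39.072, -0.062, 0.037, 0.0], 'ee_pos': [0.194, 0.594, 0.222], 'eef_rot': [0.809, 0.587, -0.0, 0.0], 'ft_force': [0.429, 0.369, -0.36], 'torque': [0.058, 0.027, 0.034], 'width': 0.087}
```

View pics/scene0.png

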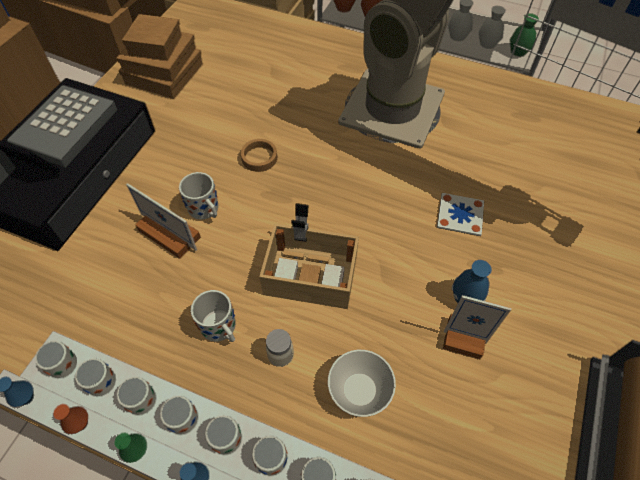

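View pics/top0.png

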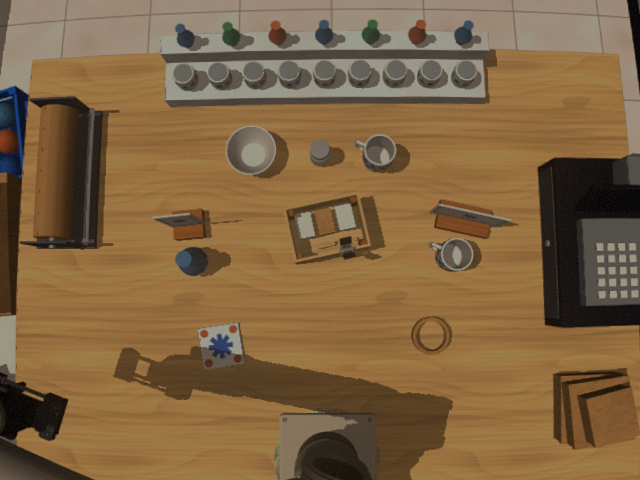

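Scene: the clip sits on the crate rim at about (300,220), with the wide card at (165,220) beside the mug. Top: clip at (347,247), wide card at (472,217). Next I'll enlarge these four spots in one composite.

```bash
cat > tile.py <<'E'
import cv2,numpy as np
def tile(specs,out):
    t=[]
    for f,u0,v0,w,h in specs:
        t.append(cv2.resize(cv2.imread(f'pics/{f}.png')[v0:v0+h,u0:u0+w],(400,300),interpolation=cv2.INTER_CUBIC))
        s=400/w
        for k in range(0,w,10): cv2.line(t[-1],(int(k*s),0),(int(k*s),8 if (u0+k)%50 else 20),(0,255,255),1)
        for k in range(0,h,10): cv2.line(t[-1],(0,int(k*s)),(8 if (v0+k)%50 else 20,int(k*s)),(0,255,255),1)
    cv2.imwrite(f'pics/{out}.png',np.vstack([np.hstack(t[:2]),np.hstack(t[2:])]) if len(t)==4 else np.hstack(t))
E
python3 -c "
from tile import *
tile([('scene0',260,190,80,60),('top0',310,210,80,60),('scene0',110,170,120,90),('top0',420,180,100,75)],'t1')"
```

```text
(no output)
```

View pics/t1.png

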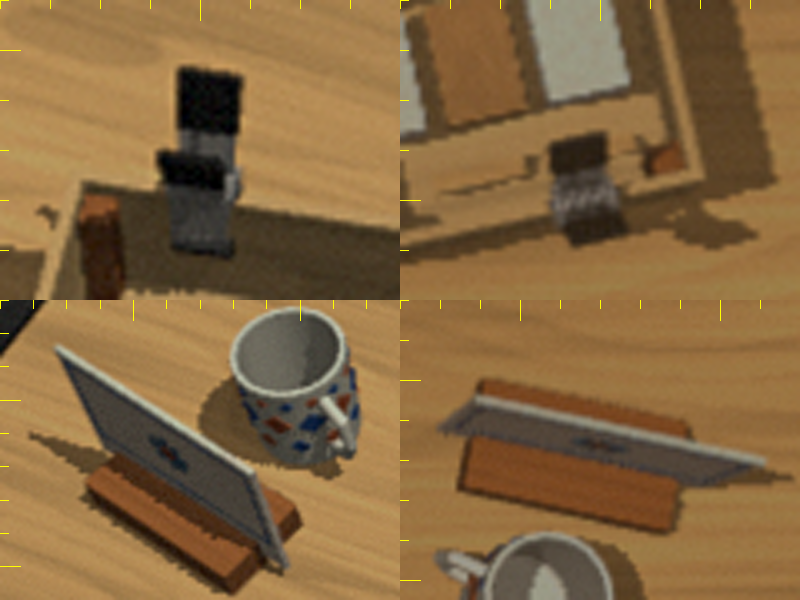

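```bash
python3 - <<'E'
from h import *
s=load('scene0');t=load('top0')
T2=lambda x,y:(310+(x-400)/5,210+y/5); T4=lambda x,y:(420+(x-400)/4,180+(y-300)/4)
S1=lambda x,y:(260+x/5,190+y/5); S3=lambda x,y:(110+x*.3,170+(y-300)*.3)
print('card top L',atz(t,*T4(478,400),.12).round(4),atz(s,*S3(58,349),.12).round(4),tri([(t,*T4(478,400)),(s,*S3(58,349))]))
print('card top R',atz(t,*T4(764,461),.12).round(4),atz(s,*S3(255,472),.12).round(4),tri([(t,*T4(764,461)),(s,*S3(255,472))]))
for p in [(549,142),(606,132),(570,247),(628,235)]: print('clip T',atz(t,*T2(*p),.136).round(4))
for p in [(160,150),(228,157),(178,67),(243,74)]: print('clip S',atz(s,*S1(*p),.136).round(4))
print('rim',atz(t,*T2(703,180),.08).round(4),atz(t,*T2(400,240),.08).round(4))
print('crate',[atz(t,*p,.08).round(3).tolist() for p in [(288,210),(357,196),(370,248),(295,263)]])
E
```

```text
card top L [ 0.6029 -0.2594  0.12  ] [ 0.5677 -0.4167  0.12  ] (array([ 0.61413203, -0.27640698,  0.23903923]), [np.float64(0.05187704855466748), np.float64(0.05187704855466759)])
card top R [ 0.5672 -0.4231  0.12  ] [ 0.6025 -0.2527  0.12  ] (array([ 0.55822805, -0.38307448,  0.0275111 ]), [np.float64(0.07195536007508303), np.float64(0.07195536007508306)])
clip T [ 0.5273 -0.0327  0.136 ]
clip T [ 0.5315 -0.0579  0.136 ]
clip T [ 0.4809 -0.0414  0.136 ]
clip T [ 0.4859 -0.0669  0.136 ]
clip S [ 0.5274 -0.053   0.136 ]
clip S [ 0.5202 -0.0268  0.136 ]
clip S [ 0.4872 -0.0631  0.136 ]
clip S [ 0.4803 -0.0374  0.136 ]
rim [ 0.5149 -0.1053  0.08  ] [0.4883 0.0349 0.08  ]
crate [[0.601, 0.086, 0.08], [0.632, -0.076, 0.08], [0.51, -0.104, 0.08], [0.477, 0.07, 0.08]]
```

Both views agree to within a few mm. The clip is at about (0.506, -0.047) with yaw +10.7°. The card's middle is at about (0.585, -0.338) with yaw -12.1°. I'll move to hover over the clip and turn to match.

Request:
play_rows(commands=[[1.73,-3.56,0,0,0,-0.0594,8.7],[1.73,-3.56,0,0,0,-0.0594,8.7],[1.73,-3.56,0,0,0,-0.0594,8.7],[1.73,-3.56,0,0,0,-0.0594,8.7],[1.73,-3.56,0,0,0,-0.0594,8.7],[1.73,-3.56,0,0,0,-0.0594,8.7],[1.73,-3.56,0,0,0,-0.0594,8.7],[1.73,-3.56,0,0,0,-0.0594,8.7],[1.73,-3.56,0,0,0,-0.0594,8.7],[1.73,-3.56,0,0,0,-0.0594,8.7],[1.73,-3.56,0,0,0,-0.0594,8.7],[1.73,-3.56,0,0,0,-0.0594,8.7],[1.73,-3.56,0,0,0,-0.0594,8.7],[1.73,-3.56,0,0,0,-0.0594,8.7],[1.73,-3.56,0,0,0,-0.0594,8.7],[1.73,-3.56,0,0,0,-0.0594,8.7],[1.73,-3.56,0,0,0,-0.0594,8.7],[1.73,-3.56,0,0,0,-0.0594,8.7],[0,0,0,0,0,0,8.7],[0,0,0,0,0,0,8.7]], grip_force=30)

```text
time: 2.6
ee_pos: [0.5052, -0.0462, 0.2222]
eef_rot: [0.996, 0.093, -0.0, -0.0]
ft_force: [-0.1, 0.7, -0.5]
width: 0.0869
```

```bash
python3 - <<'E'
from h import *; from tile import tile
from scipy.spatial.transform import Rotation as R
st=r.read_state(); p=np.array(st['ee_pos']); M=R.from_quat(st['eef_rot']).as_matrix(); print(p.round(4),M.round(3).tolist(),st['ft_force'],st['time'])
s=snap('scene','scene1');t=snap('top','top1')
for c,n in((s,'s'),(t,'t')):
    for k in(-1,1): print(n,'pad inner tip',k,proj(c,p+M[:,0]*k*.0435).round(1))
    print(n,'clip',proj(c,[.506,-.047,.122]).round(1))
tile([('scene1',240,130,120,90),('top1',290,200,120,90)],'t2')
E
```

```text
[ 0.5052 -0.0462  0.2222] [[0.983, 0.185, -0.001], [0.185, -0.983, 0.0], [-0.001, -0.0, -1.0]] [-0.09326223  0.74791168 -0.53590383] 2.6
s pad inner tip -1 [303.5 167.9]
s pad inner tip 1 [292.9 203.8]
s clip [299.4 216.9]
t pad inner tip -1 [351.9 265.7]
t pad inner tip 1 [343.5 223.9]
t clip [346.2 248.5]
```

View pics/t2.png

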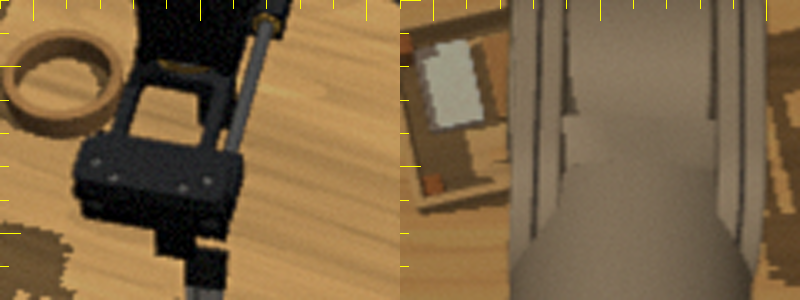

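The top view is hidden by the arm. The scene view shows the fingers in front of the handles. I'll crop lower.

```bash
python3 -c "
from h import *
crop('scene1','c3',260,170,340,250,7)"
```

```text
(no output)
```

View pics/c3.png

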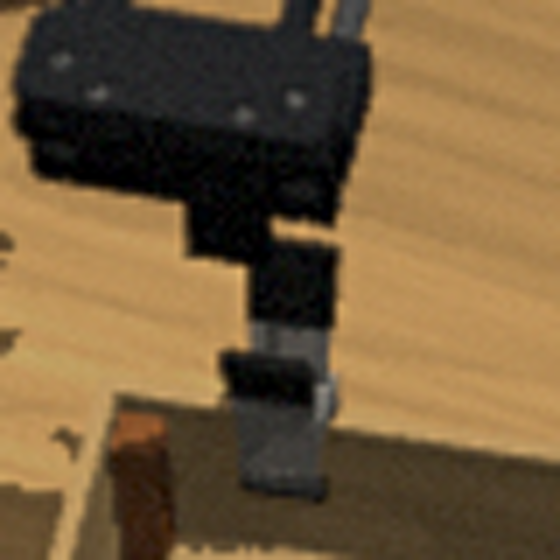

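The scene view shows the +x finger tip at about (291.7, 206.4), against 292–293 predicted. It lines up with the handles in y to within about 1 mm. Descending with the fingers wide open leaves about 19 mm clearance per side.

Request:
play_rows(commands=[[0,0,-2,0,0,0,8.7],[0,0,-2,0,0,0,8.7],[0,0,-2,0,0,0,8.7],[0,0,-2,0,0,0,8.7],[0,0,-2,0,0,0,8.7],[0,0,-1.75,0,0,0,8.7],[0,0,0,0,0,0,6.2],[0,0,0,0,0,0,6.2],[0,0,0,0,0,0,6.2]])

```text
time: 3.82
ee_pos: [0.506, -0.0466, 0.1058]
eef_rot: [0.996, 0.093, 0.001, -0.0]
ft_force: [0.9, 0.5, -0.5]
width: 0.0661
```

```bash
python3 - <<'E'
from h import *
from scipy.spatial.transform import Rotation as R
st=r.read_state(); p=np.array(st['ee_pos']); M=R.from_quat(st['eef_rot']).as_matrix(); w=st['width']/2
s=snap('scene','scene2')
for k in(-1,1): print('inner tip',k,[((proj(s,p+M[:,0]*k*w+M[:,1]*.0095*j)-[260,170])*7).round(0).tolist() for j in(-1,1)])
crop('scene2','c4',260,170,340,250,7)
E
```

```text
inner tip -1 [[335.0, 277.0], [272.0, 267.0]]
inner tip 1 [[285.0, 459.0], [220.0, 447.0]]
```

View pics/c4.png

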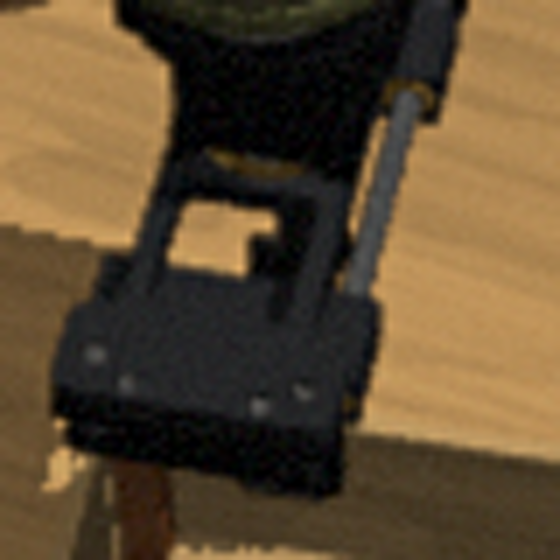

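The hand hides the clip, so I'll close in stages and judge centring from the wrist force.

Request:
play_rows(commands=[[0,0,0,0,0,0,5.0],[0,0,0,0,0,0,5.0],[0,0,0,0,0,0,5.0]])

```text
time: 4.25
ee_pos: [0.5055, -0.0467, 0.1051]
eef_rot: [0.996, 0.093, 0.0, -0.0]
ft_force: [0.8, -0.1, 0.6]
width: 0.051
```

Request:
play_rows(commands=[[0,0,0,0,0,0,4.6],[0,0,0,0,0,0,4.6]])

```text
time: 4.5
ee_pos: [0.5055, -0.0467, 0.1051]
eef_rot: [0.996, 0.093, 0.0, -0.0]
ft_force: [-0.3, 0.1, 0.6]
width: 0.0463
```

Request:
play_rows(commands=[[0,0,0,0,0,0,4.2],[0,0,0,0,0,0,4.2]])

```text
time: 4.75
ee_pos: [0.5058, -0.0467, 0.1056]
eef_rot: [0.996, 0.093, 0.0, -0.0]
ft_force: [-1.5, -0.2, 7.4]
width: 0.0426
```

Request:
play_rows(commands=[[0,0,0,0,0,0,3.4],[0,0,0,0,0,0,3.4],[0,0,0,0,0,0,3.4]])

```text
time: 5.12
ee_pos: [0.507, -0.0467, 0.1065]
eef_rot: [0.996, 0.093, 0.002, -0.0]
ft_force: [-0.6, 0.7, 11.5]
width: 0.0348
```

Request:
play_rows(commands=[[0,0,0,0,0,0,2.6],[0,0,0,0,0,0,2.6],[0,0,0,0,0,0,2.6]])

```text
time: 5.5
ee_pos: [0.5074, -0.0466, 0.1069]
eef_rot: [0.996, 0.093, 0.002, -0.0]
ft_force: [-1.1, 1.0, 14.4]
width: 0.0262
```

Request:
play_rows(commands=[[0,0,0,0,0,0,1.2],[0,0,0,0,0,0,1.2],[0,0,0,0,0,0,1.2],[0,0,0,0,0,0,1.2]])

```text
time: 6.0
ee_pos: [0.5065, -0.0468, 0.107]
eef_rot: [0.996, 0.093, 0.001, -0.0]
ft_force: [-5.0, -0.2, 20.4]
width: 0.0169
```

Fully squeezed at 16.9 mm. The 20 N upward force is the barrel bearing on the rim. Lifting straight up.

Request:
play_rows(commands=[[0,0,0.3,0,0,0,1.2],[0,0,0.5,0,0,0,1.2],[0,0,1,0,0,0,1.2],[0,0,1,0,0,0,1.2],[0,0,1.5,0,0,0,1.2],[0,0,2,0,0,0,1.2],[0,0,2,0,0,0,1.2],[0,0,2,0,0,0,1.2],[0,0,1,0,0,0,1.2],[0,0,0,0,0,0,1.2],[0,0,0,0,0,0,1.2]])

```text
time: 7.38
ee_pos: [0.5051, -0.0466, 0.2175]
eef_rot: [0.996, 0.093, -0.0, -0.0]
ft_force: [0.1, 0.3, -1.6]
width: 0.0165
```

```bash
python3 - <<'E'
from h import *
from scipy.spatial.transform import Rotation as R
st=r.read_state(); p=np.array(st['ee_pos']); M=R.from_quat(st['eef_rot']).as_matrix(); print(p.round(4),st['width'],st['ft_force'])
s=snap('scene','scene3'); o=p+M[:,2]*.017
print('barrel',proj(s,o).round(1)); cx=M[:,0]
for k in(-1,1): print('jaw tip',k,[proj(s,o+M[:,2]*.04+k*cx*.016+j*M[:,1]*.013).round(1).tolist() for j in(-1,1)])
u,v=proj(s,o).astype(int); print(u-50,v-40)
crop('scene3','c5',u-50,v-40,u+50,v+50,6)
E
```

```text
[ 0.5051 -0.0466  0.2175] 0.016494070628790113 [ 0.11589247  0.26841076 -1.63702562]
barrel [298.5 192.6]
jaw tip -1 [[307.4, 200.0], [294.5, 197.8]]
jaw tip 1 [[303.8, 212.8], [290.8, 210.6]]
248 152
```

View pics/c5.png

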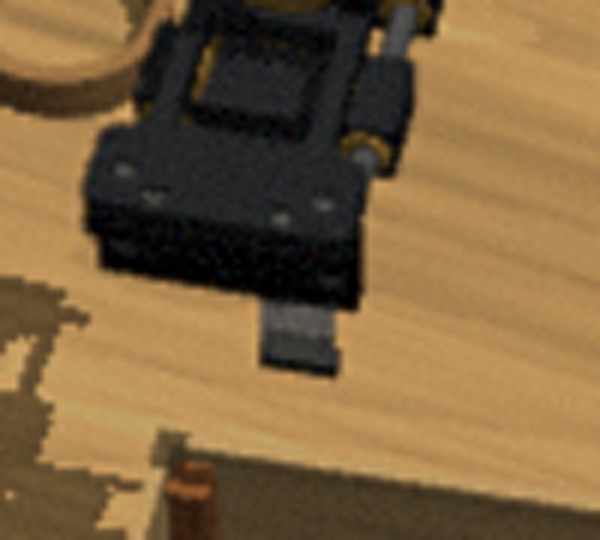

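The clip is held gaping. The lower edge of its +x jaw is at (291–304, 213), within about 1 px of prediction, and there is no visible tilt. Now carrying it over the card and turning -22.9°.

Request:
play_rows(commands=[[0.3,-1.2,0,0,0,-0.016,1.2],[0.64,-2.3,0,0,0,-0.032,1.2],[0.64,-2.3,0,0,0,-0.032,1.2],[0.64,-2.3,0,0,0,-0.032,1.2],[0.64,-2.3,0,0,0,-0.032,1.2],[0.64,-2.3,0,0,0,-0.032,1.2],[0.64,-2.3,0,0,0,-0.032,1.2],[0.64,-2.3,0,0,0,-0.032,1.2],[0.64,-2.3,0,0,0,-0.032,1.2],[0.64,-2.3,0,0,0,-0.032,1.2],[0.64,-2.3,0,0,0,-0.032,1.2],[0.64,-2.3,0,0,0,-0.032,1.2],[0.64,-2.3,0,0,0,-0.032,1.2],[0,-0.15,0,0,0,-0.015,1.2],[0,0,0,0,0,0,1.2],[0,0,0,0,0,0,1.2]])

```text
time: 9.43
ee_pos: [0.5855, -0.3354, 0.2181]
eef_rot: [0.994, -0.114, 0.0, -0.0]
ft_force: [-0.5, -0.1, -0.6]
width: 0.0162
```

```bash
python3 - <<'E'
from h import *
from scipy.spatial.transform import Rotation as R
st=r.read_state(); p=np.array(st['ee_pos']); M=R.from_quat(st['eef_rot']).as_matrix(); print(p.round(4),st['width'],M[:2,0].round(3),M[:,2].round(3),st['ft_force'])
s=snap('scene','scene4'); t=snap('top','top4'); o=p+M[:,2]*.021
a=proj(s,[.585,-.336,.12]).astype(int); b=proj(t,[.585,-.336,.12]).astype(int); print(a,b,'origins',a-[65,60],b-[50,40])
for k in(-1,1): print('jaw tip',k,[proj(s,o+M[:,2]*.04+k*M[:,0]*.016+j*M[:,1]*.013).round(1).tolist() for j in(-1,1)])
A=cv2.imread('pics/scene4.png')[a[1]-60:a[1]+40,a[0]-65:a[0]+65]; B=cv2.imread('pics/top4.png')[b[1]-40:b[1]+40,b[0]-50:b[0]+50]
A=cv2.resize(A,None,fx=6,fy=6,interpolation=cv2.INTER_CUBIC); cv2.imwrite('pics/c6.png',A); cv2.imwrite('pics/c7.png',cv2.resize(B,None,fx=6,fy=6,interpolation=cv2.INTER_CUBIC))
E
```

```text
[ 0.5855 -0.3354  0.2181] 0.016215769002375643 [ 0.974 -0.226] [ 0.     0.001 -1.   ] [-0.4669788  -0.10533506 -0.57411232]
[155 202] [473 212] origins [ 90 142] [423 172]
jaw tip -1 [[161.3, 189.5], [152.1, 183.6]]
jaw tip 1 [[149.7, 199.8], [140.5, 193.8]]
```

View pics/c6.png

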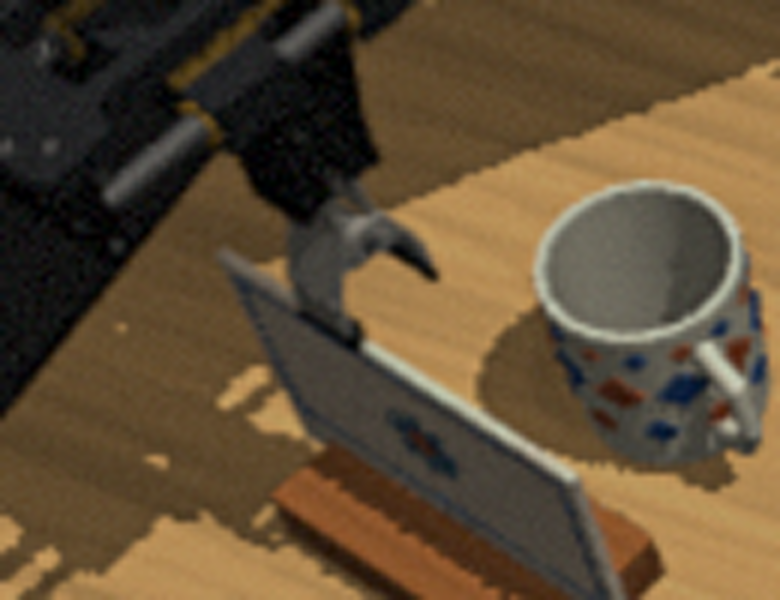

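The scene view shows the jaw tips at (149,199) and (162,187), against 149.7,199.8 and 161.3,189.5 predicted. The card's top edge runs from (126.3,183.6) to (185.4,221.3). I'll refine the offset with the same camera.

```bash
python3 - <<'E'
from h import *
s=load('scene4')
L=atz(s,126.3,183.6,.12);Rr=atz(s,185.4,221.3,.12);d=Rr-L
print(L,Rr,np.linalg.norm(d),'yaw',np.degrees(np.arctan2(-d[0],d[1])),'mid',(L+Rr)/2)
E
```

```text
[ 0.56605827 -0.42052178  0.12      ] [ 0.60269516 -0.25510499  0.12      ] 0.16942543094229298 yaw -12.488401204355151 mid [ 0.58437671 -0.33781338  0.12      ]
```

View pics/c7.png

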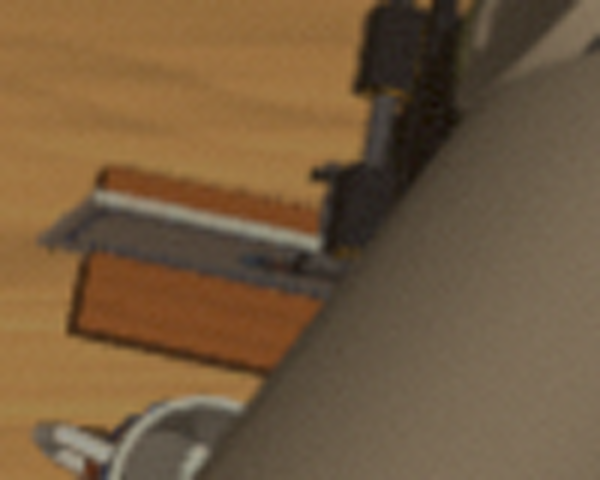

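The card's middle is at about (0.585, -0.338) with yaw -12.2°; the tool is at (0.5855, -0.3354) and -13.1°. The top view is half hidden by the arm but agrees. I'll make a small correction, then lower slowly.

Request:
play_rows(commands=[[-0.05,-0.2,0,0,0,0.014,1.2],[0,0,0,0,0,0,1.2],[0,0,-0.7,0,0,0,1.2],[0,0,-0.7,0,0,0,1.2],[0,0,-0.7,0,0,0,1.2],[0,0,-0.7,0,0,0,1.2],[0,0,-0.7,0,0,0,1.2],[0,0,-0.7,0,0,0,1.2],[0,0,0,0,0,0,1.2],[0,0,0,0,0,0,1.2]])

```text
time: 10.78
ee_pos: [0.5849, -0.3383, 0.1763]
eef_rot: [0.994, -0.107, 0.0, 0.0]
ft_force: [-0.2, 0.2, -1.0]
width: 0.0161
```

```bash
python3 - <<'E'
from h import *
from scipy.spatial.transform import Rotation as R
st=r.read_state(); p=np.array(st['ee_pos']); M=R.from_quat(st['eef_rot']).as_matrix(); print(p.round(4),st['width'],np.degrees(np.arctan2(M[1,0],M[0,0])),M[:,2].round(3),np.round(st['ft_force'],2))
s=snap('scene','scene5'); crop('scene5','c8',90,142,220,242,6); o=p+M[:,2]*.021
for k in(-1,1): print('jaw tip crop',k,[((proj(s,o+M[:,2]*.04+k*M[:,0]*.016+j*M[:,1]*.013)-[90,142]+.5)*6).round(0).tolist() for j in(-1,1)])
E
```

```text
[ 0.5849 -0.3383  0.1763] 0.01613987249308583 -12.330885985068257 [ 0. -0. -1.] [-0.22  0.22 -0.96]
jaw tip crop -1 [[455.0, 359.0], [401.0, 325.0]]
jaw tip crop 1 [[389.0, 420.0], [335.0, 385.0]]
```

View pics/c8.png

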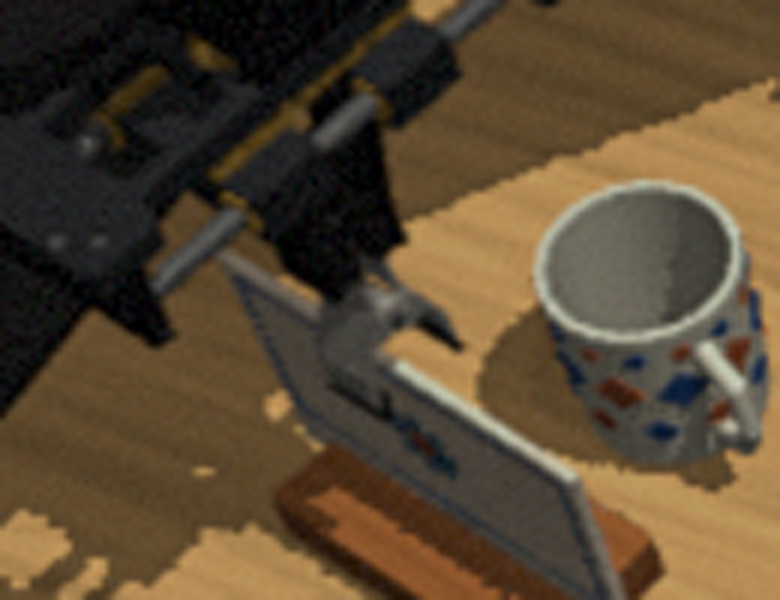

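The jaws straddle the edge. The front jaw tip is at crop (388,420), against (389,420) predicted; the rear one is at (460,350), clear behind the card; forces are about 0. Lowering the last 2 cm.

Request:
play_rows(commands=[[0,0,-0.4,0,0,0,1.2],[0,0,-0.4,0,0,0,1.2],[0,0,-0.4,0,0,0,1.2],[0,0,-0.4,0,0,0,1.2],[0,0,-0.4,0,0,0,1.2],[0,0,0,0,0,0,1.2],[0,0,0,0,0,0,1.2],[0,0,0,0,0,0,1.2],[0,0,0,0,0,0,1.2]])

```text
time: 11.95
ee_pos: [0.5849, -0.3382, 0.1562]
eef_rot: [0.994, -0.107, 0.0, 0.0]
ft_force: [0.4, 0.8, -0.3]
width: 0.0167
```

```bash
python3 - <<'E'
from h import *
from scipy.spatial.transform import Rotation as R
st=r.read_state(); p=np.array(st['ee_pos']); M=R.from_quat(st['eef_rot']).as_matrix(); print(p.round(4),st['width'],np.degrees(np.arctan2(M[1,0],M[0,0])),M[:,2].round(3),np.round(st['ft_force'],2),st['time'])
s=snap('scene','scene6'); crop('scene6','c9',90,142,220,242,6); o=p+M[:,2]*.021
for k in(-1,1): print('jaw tip crop',k,[((proj(s,o+M[:,2]*.04+k*M[:,0]*.016+j*M[:,1]*.013)-[90,142]+.5)*6).round(0).tolist() for j in(-1,1)])
E
```

```text
[ 0.5849 -0.3382  0.1562] 0.016679684715546695 -12.328026107891029 [ 0. -0. -1.] [ 0.4   0.77 -0.32] 11.95
jaw tip crop -1 [[470.0, 393.0], [416.0, 360.0]]
jaw tip crop 1 [[405.0, 454.0], [351.0, 419.0]]
```

View pics/c9.png

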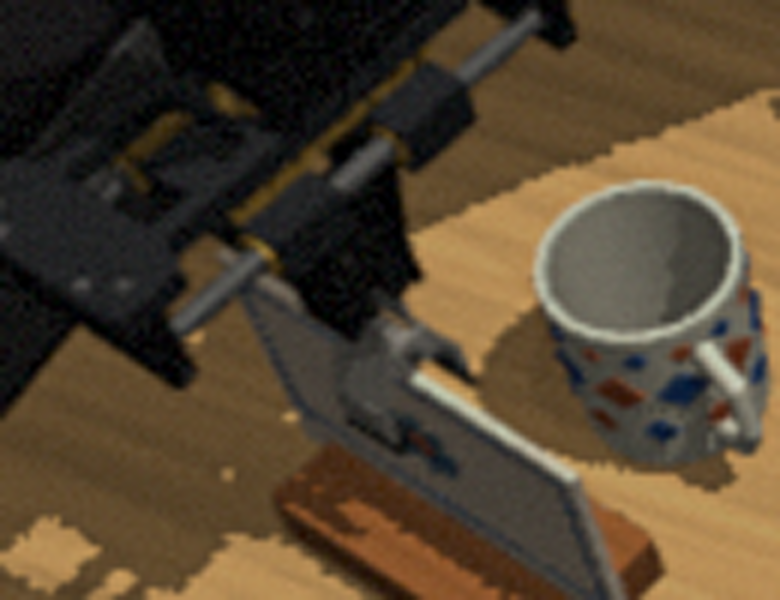

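The card hasn't moved: its top corners are still at crop (220,252) and (575,478). The jaws straddle its middle, both below the edge, with no contact force. Handing in.

```bash
python3 -c "
from bench import r
print(r.close_job()); s=r.read_state(); print(s['ee_pos'],s['width'],s['ft_force'])"
```

```text
the job is handed in; nothing more can be done
None
the job is handed in; nothing more can be done
```

The clip was squeezed fully open on the crate rim, lifted straight off and lowered over the middle of the wide card. It is held there gaping wide with a 30 N grip setting. The job was handed in at about 12 s.

**Last checks:**
- **Position:** the tool is within about 1 mm of the card's estimated middle, (0.585, -0.338), and square to it: -12.3° against the card's -12.2°.
- **Depth:** I reckon the jaw tips are about 24 mm below the card's top edge, one on each side. The barrel should be about 10 mm above the edge.
- **Grip:** the handles measure 16.7 mm over their outsides, which is fully squeezed.
- **Contact:** the wrist force was under 1 N and the card's corners sat at the same pixels as before, so nothing suggests it was touched.

**What disagreed or went unseen:**
- The two cameras differed by 3–5 mm in y. The scene camera matched the gripper better, but I used a value between the two for the card.
- The arm blocked most of the top view, so the final check rests on the scene camera, the tool pose and the forces.
- While squeezing, the clip pressed on the crate rim with about 20 N before the lift.

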